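# Turn the backwards culture cassette round in its rack

### The arm

A 6-joint arm with a two-finger parallel gripper is mounted at the origin on the work surface. World frame = base frame: x ahead of the robot, y to its left, z up, the work surface at z = 0. Lengths are in mm, angles in rad, forces in N, time in s.
With the tool pointing down it reaches from about 350 to 975 mm from the base axis. Payload 7.1 kg.
Tool frame: the origin (TCP) lies midway between the tips of the shut fingers; the grasp point (between the pads) lies 19 mm behind it (arm.tcp_to_grasp is the distance from the TCP to the grasp point, in mm); z points along the fingers, y is the direction in which the jaws open and shut (so a half turn about z gives the same grasp; the last joint's range is limited). The gripper opens to 88 mm and grips with 3 to 60 N. Pads are 20 mm wide; open, the fingers measure 115 mm over their backs; the gripper's body (75 mm by 178 mm) begins 61 mm behind the grasp point.
Start: joints at [-1.264, 0.423, 1.63, -0, 1.089, -0.019], TCP at [200.059, -592.099, 222.675] pointing down, gripper open.
Joint ranges: [-3, 3], [-0.9, 2.11], [0.09, 2.58], [-1.31, 4.45], [0.11, 2.69], [-2.54, 2.54]. Speed limits (rad/s): [2.39, 2.39, 3.01, 3.14, 3.14, 3.14].

### API

Orientations are given as a 3x3 rotation matrix whose columns are the frame's x, y, z axes.
In Python, from plant import arm gives the robot as it stands.
- The arm moves only by the shell command python3 -m creep 'ROWS' [OPENING] [FORCE]. ROWS is JSON, a list of rows, each an object with "linear": the shift along the world's x, y, z in cm, a list of three; "yaw": the turn about the world's z in degrees. In form: [{"linear": [tx, ty, tz], "yaw": yaw}, ...]. A call has 1 to 5 rows; each row is the pose to reach, as a shift and turn from the pose measured when the call began; what a row does not reach only later rows make up. A row lasts 1/10 s, in which the tool goes at most 50 mm and 8.59 degrees, less where a joint would pass 70% of its speed; a pose out of reach is approached as far as the arm can. A call with a gripper value outside its range is refused whole. OPENING is the closure, from -1 (fully open) to 1 (shut), set as the call begins (- or left out, the last holds). The fingers move at their own pace and stop on an object; FORCE is the grip in N (left out, the last holds). Time passes only in rows, so rows that repeat a pose let the fingers close. It gives the time, the measured TCP pose, the force and the opening at its end, in the units of the state.
- arm.get_obs(): the state, without advancing time (a new reading comes with each control period).
- arm.snapshot(name): name is "side" or "top"; returns (picture, depth): 420x560x3 uint8, red, green, blue; 420x560 float32, mm along the optical axis (not along the pixel's ray), 0 where there is no reading.
- arm.camera_params(name): a dict with "fx", "fy", "cx", "cy" (pixels), "k1" (the pictures are not rectified: a ray, as slopes to the right and down, at radius r is drawn at 1 + k1 r^2 times it, then the intrinsics apply), "R" (3x3) and "t" (3): a world point X has camera coordinates R X + t. Camera axes: x right, y down, z forward; pixel columns grow to the right and rows downward; lengths in mm; the calibration is good to about 2 mm. A picture is of the moment at which its call begins. camera_params takes no time and is no camera call.
- arm.sign_off(): hands the job in, once; it reports no verdict.
The state is a dict: "time": time; "qpos": joint angles; "joint_velocities": joint speeds; "joint_torque": joint torques, N m; "tool_pos": TCP position; "orientation": TCP orientation; "wrist_force": force on the tool from outside, world axes, zero at the start; "moment": the same for the moment, N m; "finger_gap": finger opening in mm.
Only numpy, scipy, OpenCV 4.12 (cv2) and the standard library are available. Lean on these libraries where they do the work, as an engineer would, in place of code of your own. Each camera call takes 0.05 s, during which the arm holds its last target. There are 200 camera calls.

### The job

One of the four culture cassettes in the white rack was put in backwards: its low orange end is not under the retaining bar like the others, so the bar cannot close. Swing the bar well back by its red handle, lift that cassette right out, turn it end for end and put it back fully home in its empty slot, then swing the bar fully shut over the four orange ends and let go. Leave the other cassettes in their slots, and do not knock over or shift the bottle, the flask or the vial block.

Things in the scene. Friction and masses are not known exactly. Their poses are not given: they have to be found in the camera images.
- rack: White rack fixed to the bench. Origin on the bench under the row's middle; x along the row of four slots, 46 mm apart; y along the slots, towards the bar's hinge; z up; floor 8 mm thick. Slots are 17 x 94 mm, rib tops 30 mm and grey flared lead-in lips 38 mm above the bench. Only 32 mm are free between cassettes: there open the fingers part way (40 mm). Its place and yaw vary.
- slot1 (a point): Centre of a fully seated cassette in slot 1 (rack x = -69 mm, y = 0), 47 mm above the bench; axes as the rack's. A seated cassette stands on the rack floor, its top 86 mm above the bench.
- slot2 (a point): Centre of a fully seated cassette in slot 2 (rack x = -23 mm, y = 0), 47 mm above the bench; axes as the rack's. A seated cassette stands on the rack floor, its top 86 mm above the bench.
- slot3 (a point): Centre of a fully seated cassette in slot 3 (rack x = +23 mm, y = 0), 47 mm above the bench; axes as the rack's. A seated cassette stands on the rack floor, its top 86 mm above the bench.
- slot4 (a point): Centre of a fully seated cassette in slot 4 (rack x = +69 mm, y = 0), 47 mm above the bench; axes as the rack's. A seated cassette stands on the rack floor, its top 86 mm above the bench.
- bar (a joint): Angle of the steel retaining bar (rad): 0 = shut, level over the orange shoulders; grows as it swings up and back towards the rack's +y, to 1.9. It stays where left (about 2 N at the handle moves it). It starts at 0.55 to 0.82, just above the backwards cassette's tall end and in the way of lifting it; from about 1.3 it is clear. The 8 mm thick bar lies 50 mm from the hinge line.
- bar_handle (a point): Middle of the bar's red handle: round grip, 14 mm diameter, 38 mm long, along the rack's x, beyond the rack's +x end (rack x = +108 mm; the bar's arm is 21 mm nearer the rack), clear all round. At rack y = 82 - 50 cos(bar), height 67 + 50 sin(bar) mm. It can turn between the fingers as the bar swings.
- bar_hinge (a point): Point of the bar's hinge line level with the handle's middle (rack x = +108 mm, y = +82 mm, 67 mm above the bench): the handle circles it at 50 mm radius.
- cassette_odd_centre (a point): The backwards cassette, in any slot: 14 x 90 x 78 mm, upright, 0.08 to 0.17 kg. Origin at its centre, 39 mm above its underside; z up, x across the 14 mm, y towards its low orange end (50 mm high, y = 18 to 45 mm; the rest is white, 78 mm high). Its y starts opposite to the rack's y and must end along it. Grip it across the 14 mm, mid-length, 10 to 35 mm below its top (above the lips).
- cassette_odd_tab (a point): Middle of the top face of the backwards cassette's orange shoulder: 31.5 mm along the cassette's y from its centre, 11 mm above it.
- cassette_b_centre (a point): A correctly placed cassette of the same size and shape, to be left in its slot. Origin and axes as for the backwards one; its y already points along the rack's y.
- cassette_c_centre (a point): A correctly placed cassette of the same size and shape, to be left in its slot. Origin and axes as for the backwards one; its y already points along the rack's y.
- cassette_d_centre (a point): A correctly placed cassette of the same size and shape, to be left in its slot. Origin and axes as for the backwards one; its y already points along the rack's y.
- culture_bottle_centre (a point): Bystander: clear bottle with green cap, 64 mm across, 150 mm high, on one side of the rack (about 120 to 190 mm from the row's line); origin half-way up. Leave alone.
- flask_centre (a point): Bystander: white conical flask with red cap, 68 mm across, 100 mm high, at the rack's other side; origin half-way up. Leave alone.
- vial_block_centre (a point): Bystander: blue block with six small vials, 52 x 74 x 56 mm high, near the rack's -x end; origin half-way up. Leave alone.

How it is judged:
By the outcome, as a careful person would: the job done as asked, in the order asked, and still so for the second after the job is handed in, with the robot touching nothing.
It also fails if it takes over 72 s, if anything falls off the work surface, if the arm or the gripper's body presses on something with over 40 N, if the wrist force passes 120 N, or if a joint passes its speed limit or range.

## Working session

There is one attempt and no reset: what is moved stays moved. The work goes in short steps, Python scripts to look and compute and a shell command to move; the robot and the scene stay as the last step left them, time stands still between calls to the robot, and variables do not carry over. Pictures are saved under pics/ and viewed, about 8 in all and at most 12, crops included, and the job is handed in when it is done.

```bash
ls; mkdir -p pics; cat > h.py <<'E'
import numpy as np, cv2
from plant import arm
def cam(n):
    c=arm.camera_params(n); return c,np.array(c["R"]),np.array(c["t"])
def pts(n,uv,d=None,z=None):
    c,R,t=cam(n); uv=np.atleast_2d(np.array(uv,float))
    s=(uv-[c["cx"],c["cy"]])/[c["fx"],c["fy"]]; u=s.copy()
    for _ in range(10): u=s/(1+c["k1"]*(u**2).sum(1,keepdims=True))
    r=np.c_[u,np.ones(len(u))]; o=-R.T@t; w=r@R
    k=np.array(d).reshape(-1) if d is not None else (z-o[2])/w[:,2]
    return o+w*k[:,None]
def proj(n,X):
    c,R,t=cam(n); p=np.atleast_2d(X)@R.T+t; u=p[:,:2]/p[:,2:]
    u=u*(1+c["k1"]*(u**2).sum(1,keepdims=True)); return u*[c["fx"],c["fy"]]+[c["cx"],c["cy"]]
def snap(n,f):
    p,d=arm.snapshot(n); cv2.imwrite(f,p[:,:,::-1]); np.save(f[:-4],d); return p,d
E
python3 - <<'E'
from h import *
a,_=snap("top","pics/top0.png"); b,_=snap("side","pics/side0.png")
for n in("top","side"):
    c,R,t=cam(n); print(n,-R.T@t,R[2],c["fx"],c["k1"])
print(arm.get_obs(),arm.tcp_to_grasp)
E
```

```text
pics
top [362.92496701  73.46611429 860.67267466] [ 0.25392619 -0.03869983 -0.96644907] 464.59843518239643 -0.15598641839123734
side [455.78816254 668.73175357 481.77128498] [ 0.11531995 -0.82232451 -0.55721066] 448.7406860569239 -0.021446871432389852
{'time': 0.1, 'qpos': array([-1.26402102e+00,  4.23725376e-01,  1.63063187e+00,  4.49711528e-06,
        1.08861885e+00, -1.89978416e-02]), 'joint_velocities': array([-0.00146378, -0.00207468, -0.00249654,  0.0004242 ,  0.00071377,
       -0.0008343 ]), 'joint_torque': array([ 6.15306290e-04, -5.45609844e+01, -2.74324411e+01,  6.44266116e-02,
        1.88435800e-02, -7.65594137e-06]), 'tool_pos': array([ 199.89563829, -591.62247283,  221.99663355]), 'orientation': array([[ 9.47404246e-01,  3.20039097e-01, -4.13981683e-04],
       [ 3.20039363e-01, -9.47403327e-01,  1.32005504e-03],
       [ 3.02616007e-05, -1.38311619e-03, -9.99999043e-01]]), 'wrist_force': array([ 0.21465265, -0.47003733, -0.12285707]), 'moment': array([-0.00990063,  0.07031836,  0.05123206]), 'finger_gap': 87.92013116052208} 18.700000000000003
```

View pics/top0.png

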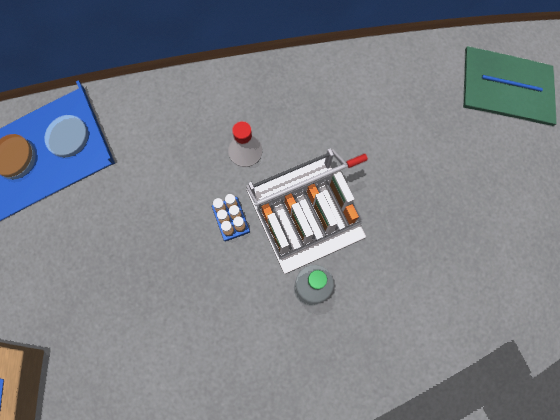

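View pics/side0.png

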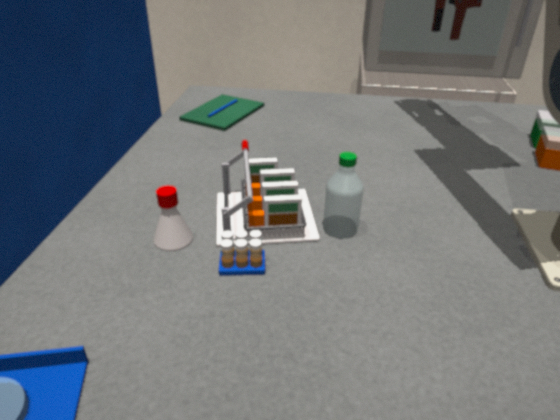

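The top view shows the flask cap at (242,131), the vials at (230,215), the bottle at (317,280) and the bar handle at (357,160). The odd cassette is in slot 4, with its orange end at (352,214). The side view agrees.

```bash
cat > m.py <<'E'
from h import *
def run(f="pics/top0.png"):
    im=cv2.imread(f); d=np.load(f[:-4]+".npy"); hsv=cv2.cvtColor(im,cv2.COLOR_BGR2HSV)
    vv,uu=np.mgrid[0:420,0:560]; W=pts("top",np.c_[uu.ravel(),vv.ravel()],d=d.ravel()).reshape(420,560,3)
    H,S,V=[hsv[...,i].astype(int) for i in range(3)]
    roi=(uu>235)&(uu<385)&(vv>140)&(vv<275)
    z=W[...,2]
    print("table z",np.median(z[300:330,200:280]))
    def comps(m,nm,zz,mn=15):
        n,l,st,c=cv2.connectedComponentsWithStats(m.astype(np.uint8))
        for i in range(1,n):
            if st[i,4]>=mn:
                k=l==i; r=cv2.minAreaRect(pts("top",np.c_[uu[k],vv[k]],z=zz)[:,:2].astype(np.float32))
                print(nm,st[i,4],c[i].round(1),"med",np.median(W[k],0).round(1),"ray",pts("top",c[i],z=zz)[0].round(1),"rect",np.round(r[0],1),np.round(r[1],1),round(r[2],1))
    comps(roi&(H>=5)&(H<=16)&(S>150)&(V>90)&(abs(z-58)<5),"orange",58)
    comps(roi&(S<50)&(V>180)&(abs(z-86)<5),"white86",86)
    comps(roi&((H<4)|(H>174))&(S>150)&(uu>330),"handle",95)
    comps((S>100)&(H>45)&(H<85)&(V>80)&(uu>280)&(uu<340)&(vv>250)&(vv<310),"bottle",150)
if __name__=="__main__": run()
E
python3 m.py
```

```text
table z -0.9276060993848319
orange 84 [312.8 189.9] med [602.2 -33.7  56.9] ray [601.8 -33.8  58. ] rect [600.2 -34.5] [24.7 13.2] 14.4
orange 80 [289.6 199.7] med [591.4  11.2  57.1] ray [590.8  10.8  58. ] rect [588.9   9.9] [24.4 13. ] 15.2
orange 82 [266.5 209.5] med [580.3  55.   56.9] ray [580.   54.9  58. ] rect [579.2  54.6] [22.4 13.7] 15.9
orange 113 [351.8 211.7] med [549.6 -95.1  56.5] ray [549.4 -95.   58. ] rect [549.5 -94.7] [26.2 14. ] 13.9
white86 235 [343.7 186.4] med [590.7 -85.4  84.8] ray [590.3 -85.   86. ] rect [590.5 -85. ] [55.9 13. ] 13.8
white86 269 [326.4 208.8] med [555.7 -46.6  85. ] ray [555.7 -46.6  86. ] rect [556.2 -46.2] [61.9 13.4] 14.4
white86 262 [302.  219.3] med [545.   -1.8  84.8] ray [544.6  -1.6  86. ] rect [545.1  -1.5] [61.8 12.9] 14.0
white86 269 [277.6 229.9] med [533.6  42.9  85.1] ray [533.5  42.9  86. ] rect [534.  43.] [61.6 13. ] 14.1
handle 133 [356.6 160.1] med [ 629.3 -114.5  101.4] ray [ 631.5 -116.2   95. ] rect [ 631.5 -116.2] [11.8 38.1] 14.2
bottle 283 [317.1 279.2] med [432.9  -0.8 148.8] ray [432.8  -0.6 150. ] rect [433.2  -0.5] [27.7 27.6] 79.8
```

```bash
python3 -m creep '[{"linear":[3.2,3.5,0],"yaw":6.5},{"linear":[6.4,7,0],"yaw":13},{"linear":[9.6,10.5,0],"yaw":19.5},{"linear":[12.8,14,0],"yaw":26},{"linear":[16,17.5,0],"yaw":32.5}]' -0.14 15
python3 -m creep '[{"linear":[3.2,3.5,0],"yaw":6.5},{"linear":[6.4,7,0],"yaw":13},{"linear":[9.6,10.5,0],"yaw":19.5},{"linear":[12.8,14,0],"yaw":26},{"linear":[16,17.5,0],"yaw":32.5}]'
cat > s.py <<'E'
import sys; from h import *
o=np.array([563.7,-20.6]); a=np.deg2rad(14); X=np.array([np.sin(a),-np.cos(a)]); Y=np.array([np.cos(a),np.sin(a)])
# usage: s.py rackx racky tcpz jaw_angle -> shift needed
s=arm.get_obs(); R=s["orientation"]; th=np.degrees(np.arctan2(R[1,1],R[0,1])); p=s["tool_pos"]; r=p[:2]-o
print("t",round(s["time"],2),"tcp",p.round(1),"rack",(r@X).round(1),(r@Y).round(1),"jaw",th.round(1),"F",s["wrist_force"].round(1),"gap",round(s["finger_gap"],1),"tilt",np.round(R[:2,2],3),"q",s["qpos"].round(2))
g=[float(v) for v in sys.argv[1:]]
for i in range(0,len(g),4):
    x,y,z,j=g[i:i+4]; print("shift cm",((np.r_[o+x*X+y*Y,z]-p)/10).round(2),"yaw",round((j-th),1))
E
python3 s.py 109 42 150 14
```

```text
time: 0.6
tool_pos: [360.7, -415.0, 221.7]
orientation: [[0.624, 0.782, -0.001], [0.782, -0.624, 0.001], [0.0, -0.002, -1.0]]
wrist_force: [0.6, -0.3, -0.1]
finger_gap: 52.4
time: 1.1
tool_pos: [521.6, -238.2, 221.5]
orientation: [[0.101, 0.995, -0.002], [0.995, -0.101, 0.0], [0.0, -0.002, -1.0]]
wrist_force: [-0.2, -0.2, -0.7]
finger_gap: 49.6
t 1.1 tcp [ 521.6 -238.2  221.5] rack 201.0 -93.5 jaw -5.8 F [-0.2 -0.2 -0.7] gap 49.6 tilt [-0.002  0.   ] q [-0.45  0.35  1.75 -0.    1.05 -0.35]
shift cm [10.92 12.2  -7.15] yaw 19.8
```

```bash
python3 -m creep '[{"linear":[2.8,3.0,0],"yaw":6},{"linear":[5.6,6.1,-1],"yaw":12},{"linear":[8.4,9.2,-3],"yaw":18},{"linear":[10.9,12.2,-5],"yaw":19.8},{"linear":[10.9,12.2,-7.1],"yaw":19.8}]' >/dev/null
python3 -m creep '[{"linear":[0,0,0],"yaw":0},{"linear":[0,0,0],"yaw":0}]' >/dev/null
python3 - <<'E'
from h import *
a,_=snap("top","pics/top1.png"); b,_=snap("side","pics/side1.png")
c=np.hstack([a[100:260,260:420],b[100:260,180:340]])
cv2.imwrite("pics/c1.png",cv2.resize(c,None,fx=2.4,fy=2.4,interpolation=2)[:,:,::-1])
E
python3 s.py 109 42 78 14
```

```text
t 1.9 tcp [ 633.6 -113.2  150.7] rack 106.8 45.4 jaw 14.2 F [ 0.4  0.7 -0. ] gap 49.9 tilt [ 0.001 -0.   ] q [-0.2   0.53  1.64  0.    0.97 -0.44]
shift cm [-0.28 -0.3  -7.27] yaw -0.2
```

View pics/c1.png

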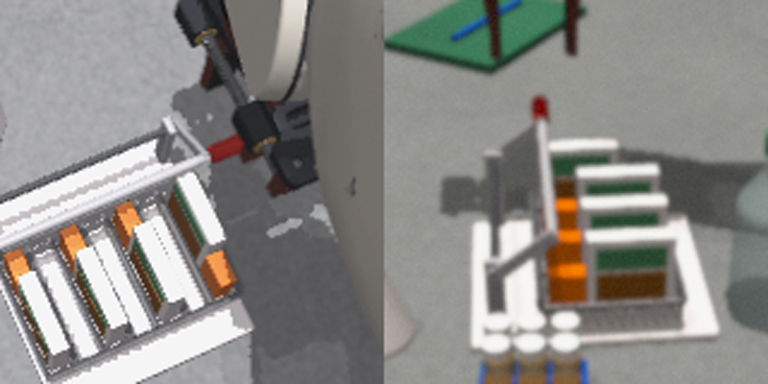

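The crops show the fingers above the red handle (left crop, about (225,150)) with the jaws across it. I'll descend and grip.

```bash
python3 -m creep '[{"linear":[-0.3,-0.3,-2],"yaw":0},{"linear":[-0.3,-0.3,-4],"yaw":0},{"linear":[-0.3,-0.3,-6],"yaw":0},{"linear":[-0.3,-0.3,-7.2],"yaw":0},{"linear":[-0.3,-0.3,-7.2],"yaw":0}]' >/dev/null
python3 s.py 109 42 78 14
python3 -m creep '[{"linear":[0,0,0],"yaw":0},{"linear":[0,0,0],"yaw":0},{"linear":[0,0,0],"yaw":0},{"linear":[0,0,0],"yaw":0},{"linear":[0,0,0],"yaw":0}]' 1 12 >/dev/null
python3 s.py 109 42 78 14
```

```text
t 2.4 tcp [ 629.7 -116.7   78.1] rack 109.3 40.8 jaw 14.2 F [ 0.4 -0.1  0.2] gap 49.8 tilt [-0.001  0.   ] q [-0.2   0.63  1.67  0.    0.84 -0.45]
shift cm [ 0.11  0.05 -0.01] yaw -0.2
t 2.9 tcp [ 630.2 -116.7   78.5] rack 109.3 41.3 jaw 14.2 F [ 8.1  2.9 -6.5] gap 13.8 tilt [0. 0.] q [-0.2   0.63  1.67  0.    0.84 -0.45]
shift cm [ 0.06  0.05 -0.05] yaw -0.2
```

```bash
python3 -m creep '[{"linear":[0.5,0.13,0.54],"yaw":0},{"linear":[1.06,0.26,1.02],"yaw":0},{"linear":[1.68,0.42,1.41],"yaw":0},{"linear":[2.35,0.59,1.69],"yaw":0},{"linear":[3.05,0.76,1.88],"yaw":0}]' >/dev/null
python3 s.py 109 81 98.3 14 109 88.4 97.9 14
```

```text
t 3.4 tcp [ 659.6 -109.5   98.3] rack 109.4 71.6 jaw 14.2 F [-4.4 -2.7  4.5] gap 13.5 tilt [-0.003 -0.   ] q [-0.18  0.63  1.6  -0.    0.91 -0.43]
shift cm [ 0.91  0.27 -0.  ] yaw -0.2
shift cm [ 1.62  0.45 -0.04] yaw -0.2
```

```bash
python3 -m creep '[{"linear":[0.9,0.22,-0.02],"yaw":0},{"linear":[1.6,0.42,-0.08],"yaw":0},{"linear":[1.6,0.42,-0.08],"yaw":0}]' >/dev/null
python3 s.py 69 0 150 -76
python3 -m creep '[{"linear":[0,0,0],"yaw":0},{"linear":[0,0,0],"yaw":0},{"linear":[0,0,0],"yaw":0},{"linear":[0,0,1],"yaw":0},{"linear":[0,0,5],"yaw":0}]' -0.14 >/dev/null
python3 s.py 69 0 150 -76
```

```text
t 3.7 tcp [ 676.9 -105.2   98.1] rack 109.5 89.4 jaw 14.2 F [-0.2 -1.6  3.7] gap 14.0 tilt [-0.001 -0.001] q [-0.17  0.65  1.56 -0.    0.93 -0.42]
shift cm [-9.65  1.77  5.19] yaw -90.2
t 4.2 tcp [ 673.8 -104.7  144.7] rack 108.2 86.5 jaw 14.2 F [-0.2  0.3  0.1] gap 48.8 tilt [-0.009  0.001] q [-0.17  0.6   1.54 -0.    1.02 -0.42]
shift cm [-9.35  1.71  0.53] yaw -90.2
```

```bash
python3 -m creep '[{"linear":[-0.5,0.1,1.5],"yaw":-8},{"linear":[-2,0.4,2],"yaw":-16},{"linear":[-4,0.8,2],"yaw":-24},{"linear":[-6,1.2,2],"yaw":-32},{"linear":[-8,1.6,2],"yaw":-40}]' 0.09 >/dev/null
python3 -m creep '[{"linear":[-0.5,0,0],"yaw":-8},{"linear":[-1,0,0],"yaw":-16},{"linear":[-1.3,0.1,0],"yaw":-24},{"linear":[-1.3,0.1,0],"yaw":-32},{"linear":[-1.3,0.1,0],"yaw":-40}]' >/dev/null
python3 s.py 69 0 120 -76
```

```text
t 5.2 tcp [580.3 -87.5 166.3] rack 68.9 -0.1 jaw -66.5 F [-0.   0.1  0.1] gap 40.0 tilt [0.001 0.009] q [-0.17  0.44  1.76  0.01  0.95  0.98]
shift cm [ 0.01 -0.01 -4.63] yaw -9.5
```

```bash
python3 -m creep '[{"linear":[0,0,-1],"yaw":-8},{"linear":[0,0,-3],"yaw":-9.5},{"linear":[0,0,-4.6],"yaw":-9.5},{"linear":[0,0,-4.6],"yaw":-9.5},{"linear":[0,0,-4.6],"yaw":-9.5}]' 0.09 >/dev/null
python3 - <<'E'
from h import *
a,_=snap("top","pics/top2.png"); b,_=snap("side","pics/side2.png")
c=np.hstack([a[120:280,240:400],b[100:260,180:340]])
cv2.imwrite("pics/c2.png",cv2.resize(c,None,fx=2.4,fy=2.4,interpolation=2)[:,:,::-1])
E
python3 s.py 69 0 46 -76
```

```text
t 5.8 tcp [580.9 -87.6 121.5] rack 69.2 0.5 jaw -76.0 F [ 0.5 -0.4  0.4] gap 39.6 tilt [0.004 0.008] q [-0.17  0.5   1.78  0.01  0.86  1.14]
shift cm [-0.05  0.01 -7.55] yaw -0.0
```

View pics/c2.png

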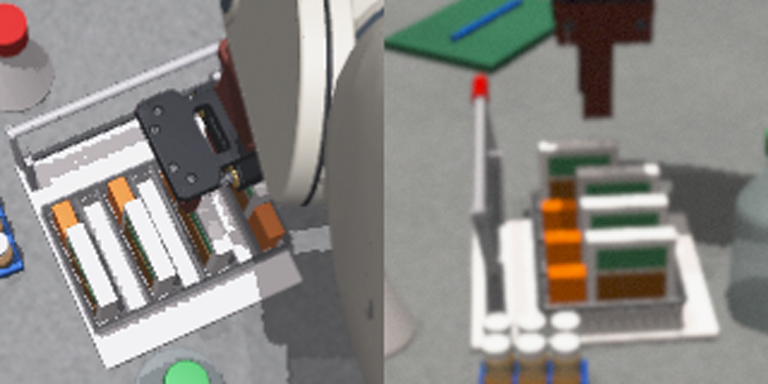

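The bar stands back near vertical and the jaws are over slot 4. I'll descend and grip.

```bash
python3 -m creep '[{"linear":[0,0,-2.5],"yaw":0},{"linear":[-0.05,0,-4.5],"yaw":0},{"linear":[-0.05,0,-6],"yaw":0},{"linear":[-0.05,0,-7.5],"yaw":0},{"linear":[-0.05,0,-7.5],"yaw":0}]' >/dev/null
python3 s.py 69 0 46 -76
python3 -m creep '[{"linear":[0,0,0],"yaw":0},{"linear":[0,0,0],"yaw":0},{"linear":[0,0,0],"yaw":0},{"linear":[0,0,0],"yaw":0}]' 1 25 >/dev/null
python3 s.py 69 0 46 -76
```

```text
t 6.3 tcp [579.5 -87.4  44.9] rack 68.7 -0.8 jaw -76.0 F [-0.8 -0.3 -0.6] gap 40.0 tilt [0.001 0.009] q [-0.17  0.62  1.81  0.01  0.72  1.14]
shift cm [ 0.09 -0.01  0.11] yaw -0.0
t 6.7 tcp [580.4 -88.7  45.4] rack 70.2 -0.3 jaw -75.9 F [  2.9 -14.   -9.5] gap 14.2 tilt [0.004 0.006] q [-0.18  0.62  1.81  0.01  0.71  1.14]
shift cm [0.   0.12 0.06] yaw -0.1
```

```bash
python3 -m creep '[{"linear":[0.02,-0.08,0.5],"yaw":0},{"linear":[0.02,-0.08,2],"yaw":0},{"linear":[0.02,-0.08,4],"yaw":0},{"linear":[0.02,-0.08,7],"yaw":0},{"linear":[0.02,-0.08,10.5],"yaw":0}]' >/dev/null
python3 -m creep '[{"linear":[0,0,1],"yaw":0},{"linear":[0,0,1],"yaw":0},{"linear":[0,0,1],"yaw":0}]' >/dev/null
python3 s.py 69 0 150 104
python3 - <<'E'
from h import *
a,_=snap("top","pics/top3.png"); b,_=snap("side","pics/side3.png")
c=np.hstack([a[120:280,240:400],b[100:260,180:340]])
cv2.imwrite("pics/c3.png",cv2.resize(c,None,fx=2.4,fy=2.4,interpolation=2)[:,:,::-1])
E
```

```text
t 7.5 tcp [579.2 -88.9 161.4] rack 70.1 -1.5 jaw -75.9 F [-0.1  0.2 -0.6] gap 13.9 tilt [0.002 0.007] q [-0.18  0.44  1.76  0.01  0.94  1.14]
shift cm [ 0.12  0.14 -1.14] yaw 179.9
```

View pics/c3.png

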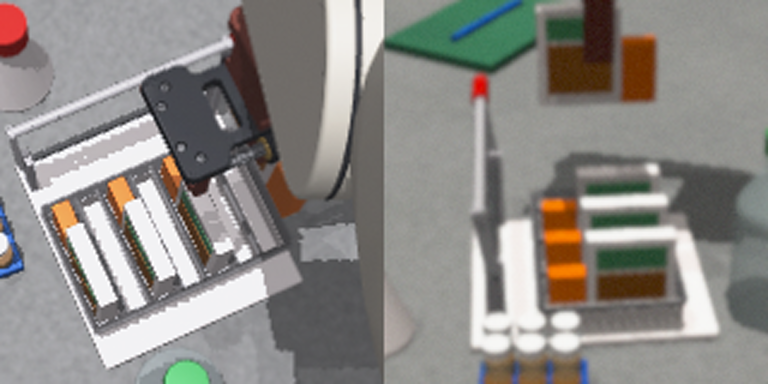

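The cassette hangs clear of the rack, with its orange end away from the bar. Now the half turn.

```bash
python3 -m creep '[{"linear":[0,0,0],"yaw":7},{"linear":[0,0,0],"yaw":15},{"linear":[0,0,0],"yaw":23},{"linear":[0,0,0],"yaw":31},{"linear":[0,0,0],"yaw":39}]' >/dev/null
python3 -m creep '[{"linear":[0,0,0],"yaw":8},{"linear":[0,0,0],"yaw":16},{"linear":[0,0,0],"yaw":24},{"linear":[0,0,0],"yaw":32},{"linear":[0,0,0],"yaw":40}]' >/dev/null
python3 -m creep '[{"linear":[0,0,0],"yaw":8},{"linear":[0,0,0],"yaw":16},{"linear":[0,0,0],"yaw":24},{"linear":[0,0,0],"yaw":32},{"linear":[0,0,0],"yaw":40}]' >/dev/null
python3 -m creep '[{"linear":[0,0,0],"yaw":8},{"linear":[0,0,0],"yaw":16},{"linear":[0,0,0],"yaw":24},{"linear":[0,0,0],"yaw":32},{"linear":[0,0,0],"yaw":40}]' >/dev/null
python3 s.py 69 0 160 104
```

```text
t 9.6 tcp [574.8 -88.2 153. ] rack 68.3 -5.5 jaw 84.4 F [-0.4 -0.1  0.1] gap 13.9 tilt [-0.008 -0.014] q [-0.16  0.45  1.77 -0.02  0.92 -1.63]
shift cm [0.55 0.06 0.7 ] yaw 19.6
```

```bash
python3 -m creep '[{"linear":[0.5,0,0.7],"yaw":8},{"linear":[0.5,0,0.7],"yaw":16},{"linear":[0.5,0,0.7],"yaw":19.6},{"linear":[0.5,0,0.7],"yaw":19.6},{"linear":[0.5,0,0.7],"yaw":19.6}]' >/dev/null
python3 s.py 69.5 0 160 104
python3 - <<'E'
from h import *
a,_=snap("top","pics/top4.png"); b,_=snap("side","pics/side4.png")
c=np.hstack([a[120:280,240:400],b[100:260,180:340]])
cv2.imwrite("pics/c4.png",cv2.resize(c,None,fx=2.4,fy=2.4,interpolation=2)[:,:,::-1])
E
```

```text
t 10.1 tcp [579.2 -88.  158.8] rack 69.2 -1.3 jaw 103.9 F [ 0.6  0.3 -1.4] gap 13.9 tilt [-0.005 -0.015] q [-0.16  0.45  1.76 -0.02  0.93 -1.96]
shift cm [0.14 0.   0.12] yaw 0.1
```

View pics/c4.png

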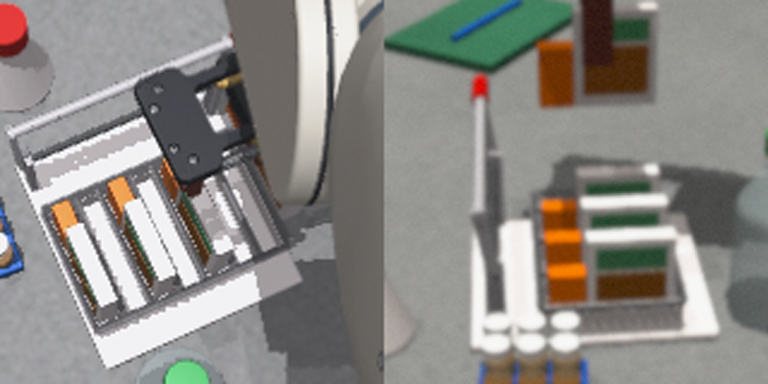

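```bash
python3 - <<'E'
from h import *
from s import o,X,Y
for f,xr,zr in(("pics/side4",(55,72),(120,150)),("pics/side4",(-84,-60),(45,56)),("pics/side3",(55,72),(120,150))):
    im=cv2.imread(f+".png"); d=np.load(f+".npy"); vv,uu=np.mgrid[0:420,0:560]
    W=pts("side",np.c_[uu.ravel(),vv.ravel()],d=d.ravel()).reshape(420,560,3)
    rx=(W[...,:2]-o)@X; ry=(W[...,:2]-o)@Y; z=W[...,2]
    m=(d>0)&(rx>xr[0])&(rx<xr[1])&(abs(ry)<70)
    k=m&(z>zr[0])&(z<zr[1]); a=np.array([[ry[r][k[r]].min(),ry[r][k[r]].max()] for r in range(420) if k[r].sum()>5])
    print(f,xr,"x",np.median(rx[k]).round(1),"y ext",np.median(a,0).round(1),"zmin/max",np.percentile(z[m&(z>35)],[.5,99.5]).round(1))
    # slopes
    A=np.c_[ry[k],z[k],np.ones(k.sum())]; print("dx/dy,dx/dz",np.linalg.lstsq(A,rx[k],rcond=None)[0].round(3))
E
```

```text
t 10.2 tcp [579.5 -88.1 159.3] rack 69.3 -1.0 jaw 103.9 F [-0.2  0.6 -0.8] gap 13.8 tilt [-0.004 -0.015] q [-0.16  0.45  1.76 -0.02  0.93 -1.96]
pics/side4 (55, 72) x 62.2 y ext [-45.9  41.2] zmin/max [ 38.  363.6]
dx/dy,dx/dz [ 6.0000e-03 -3.9000e-02  6.7564e+01]
pics/side4 (-84, -60) x -73.6 y ext [-44.   42.9] zmin/max [35.3 87. ]
dx/dy,dx/dz [ 1.3000e-02  1.2000e-02 -7.4101e+01]
pics/side3 (55, 72) x 62.5 y ext [-45.8  41.2] zmin/max [ 37.9 365.4]
dx/dy,dx/dz [-7.000e-03 -2.500e-02  6.587e+01]
```

```bash
python3 -m creep '[{"linear":[0.15,0.05,-2],"yaw":0},{"linear":[0.15,0.05,-4.5],"yaw":0},{"linear":[0.15,0.05,-7],"yaw":0},{"linear":[0.15,0.05,-7.5],"yaw":0},{"linear":[0.15,0.05,-7.5],"yaw":0}]' >/dev/null
python3 s.py 69.3 0.6 60 104
```

```text
t 10.7 tcp [580.3 -87.5  83.6] rack 68.9 -0.1 jaw 103.9 F [ 0.1  0.1 -0.2] gap 14.2 tilt [-0.006 -0.015] q [-0.16  0.56  1.79 -0.02  0.79 -1.96]
shift cm [ 0.07 -0.02 -2.36] yaw 0.1
```

```bash
python3 -m creep '[{"linear":[0.08,-0.02,-0.3],"yaw":0},{"linear":[0.08,-0.02,-0.7],"yaw":0},{"linear":[0.08,-0.02,-1.1],"yaw":0},{"linear":[0.08,-0.02,-1.5],"yaw":0}]' >/dev/null
python3 s.py 69.3 0.6 46 104
```

```text
t 11.1 tcp [581.4 -87.8  68.8] rack 69.5 0.9 jaw 103.9 F [-0.1  0.2 -0.3] gap 13.8 tilt [-0.005 -0.015] q [-0.16  0.58  1.8  -0.02  0.77 -1.96]
shift cm [-0.04  0.01 -2.28] yaw 0.1
```

```bash
python3 -m creep '[{"linear":[-0.03,0,-0.5],"yaw":0},{"linear":[-0.03,0,-1],"yaw":0},{"linear":[-0.03,0,-1.5],"yaw":0},{"linear":[-0.03,0,-1.9],"yaw":0}]' >/dev/null
python3 s.py 69.3 0.6 46 104
python3 -m creep '[{"linear":[0,0,-0.2],"yaw":0},{"linear":[0,0,-0.4],"yaw":0},{"linear":[0,0,-0.4],"yaw":0}]' >/dev/null
python3 s.py 69.3 0.6 46 104
```

```text
t 11.5 tcp [581.8 -88.5  49.7] rack 70.2 1.1 jaw 103.9 F [ 0.6 -6.1  0.9] gap 13.7 tilt [-0.004 -0.016] q [-0.16  0.61  1.8  -0.02  0.73 -1.96]
shift cm [-0.08  0.08 -0.37] yaw 0.1
t 11.8 tcp [581.6 -88.6  45.1] rack 70.3 0.9 jaw 103.9 F [ 1.  -3.6 -4. ] gap 14.1 tilt [-0.004 -0.016] q [-0.16  0.62  1.8  -0.03  0.72 -1.96]
shift cm [-0.05  0.09  0.09] yaw 0.1
```

```bash
python3 -m creep '[{"linear":[0,-0.03,-0.15],"yaw":0},{"linear":[0,-0.03,-0.25],"yaw":0},{"linear":[0,-0.03,-0.25],"yaw":0}]' >/dev/null
python3 s.py 69.3 0.6 46 104
python3 -m creep '[{"linear":[0,0,0],"yaw":0},{"linear":[0,0,0],"yaw":0},{"linear":[0,0,0],"yaw":0},{"linear":[0,0,0],"yaw":0}]' 0.09 >/dev/null
python3 s.py 69.3 0.6 46 104
```

```text
t 12.1 tcp [581.4 -88.8  44.2] rack 70.4 0.7 jaw 103.9 F [-5.4 -0.9 17.3] gap 13.6 tilt [-0.005 -0.016] q [-0.16  0.62  1.8  -0.03  0.72 -1.96]
shift cm [-0.03  0.11  0.18] yaw 0.1
t 12.5 tcp [581.1 -88.5  43.9] rack 70.1 0.5 jaw 103.9 F [-0.2 -0.6 -0.7] gap 38.8 tilt [-0.005 -0.016] q [-0.16  0.62  1.8  -0.03  0.72 -1.96]
shift cm [-0.01  0.09  0.21] yaw 0.1
```

The tool met 17 N upwards, so the cassette is on the rack floor. I'll retract, turn the jaws and look.

```bash
python3 -m creep '[{"linear":[0,0,1.5],"yaw":0},{"linear":[0,0,4],"yaw":0},{"linear":[0,0,7.5],"yaw":0},{"linear":[0,0,11],"yaw":0},{"linear":[0,0,13],"yaw":-4}]' >/dev/null
python3 -m creep '[{"linear":[1.5,-1,0],"yaw":-8},{"linear":[3.5,-2,0],"yaw":-16},{"linear":[5.5,-3,0],"yaw":-24},{"linear":[7.5,-3,0],"yaw":-32},{"linear":[9,-3,0],"yaw":-40}]' >/dev/null
python3 -m creep '[{"linear":[0,0,0],"yaw":-8},{"linear":[0,0,0],"yaw":-16},{"linear":[0,0,0],"yaw":-24},{"linear":[0,0,0],"yaw":-32},{"linear":[0,0,0],"yaw":-40}]' -0.14 >/dev/null
python3 - <<'E'
from h import *
a,_=snap("top","pics/top5.png"); b,_=snap("side","pics/side5.png")
c=np.hstack([a[120:280,240:400],b[100:260,180:340]])
cv2.imwrite("pics/c5.png",cv2.resize(c,None,fx=2.4,fy=2.4,interpolation=2)[:,:,::-1])
import m; m.run("pics/top5.png")
E
python3 s.py 109 88.5 150 14
```

```text
table z 860.6726746585338
orange 85 [335.  180.7] med [612.3 -77.4  56.6] ray [612.  -77.3  58. ] rect [610.7 -77.8] [24.  14.3] 13.7
orange 84 [312.7 189.8] med [602.5 -33.9  56.5] ray [602.  -33.8  58. ] rect [600.7 -34.4] [23.7 13.2] 14.7
orange 83 [289.6 199.7] med [591.9  11.   56.8] ray [590.9  10.8  58. ] rect [588.9   9.9] [24.4 13.1] 15.4
orange 80 [266.5 209.4] med [580.2  54.8  57.2] ray [580.2  54.9  58. ] rect [578.8  54.5] [21.7 13.7] 15.9
white86 263 [349.3 198.6] med [566.8 -90.1  84.9] ray [566.8 -90.   86. ] rect [566.9 -89.9] [62. 13.] 13.7
white86 217 [324.9 205.6] med [562.  -45.2  84.8] ray [561.7 -45.3  86. ] rect [560.8 -45.4] [52.5 12.7] 14.4
white86 113 [298.  210.5] med [561.5   2.3  85.1] ray [561.3   2.3  86. ] rect [560.5   2.5] [29.9 12.5] 15.2
white86 30 [271.5 215.4] med [560.9  48.3  85. ] ray [560.6  48.8  86. ] rect [561.3  48.7] [12.1  7.1] 80.0
t 14.1 tcp [ 673.3 -119.   179.6] rack 122.0 82.6 jaw 19.4 F [ 0.1 -0.1  0.1] gap 50.1 tilt [-0.015 -0.001] q [-0.19  0.56  1.51 -0.    1.09 -0.53]
shift cm [ 0.26  1.41 -2.96] yaw -5.4
```

View pics/c5.png

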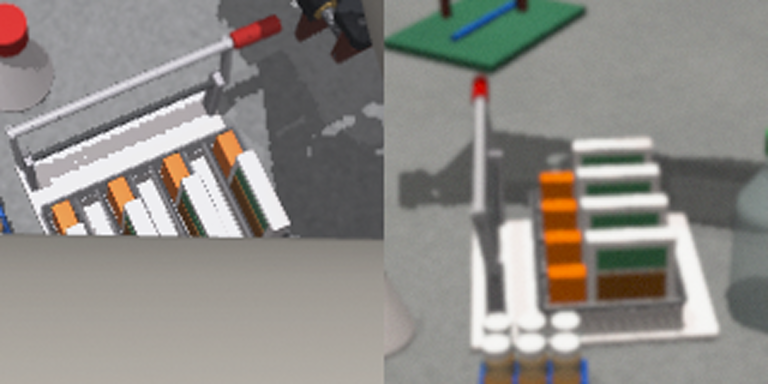

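All four orange ends now face the bar, and the slot 4 top is level with the others (84.9 against 84.8 to 85.1). Next I grip the handle at (346,133).

```bash
python3 -m creep '[{"linear":[0.26,1,-1],"yaw":-5.4},{"linear":[0.26,1.41,-2.9],"yaw":-5.4},{"linear":[0.26,1.41,-2.9],"yaw":-5.4},{"linear":[0.26,1.41,-2.9],"yaw":-5.4}]' >/dev/null
python3 s.py 109 88.5 98 14
```

```text
t 14.5 tcp [ 675.7 -104.9  150.9] rack 108.9 88.3 jaw 14.2 F [ 1.2 -0.   0.3] gap 50.2 tilt [-0.016  0.001] q [-0.17  0.59  1.52 -0.    1.04 -0.42]
shift cm [ 0.02 -0.   -5.29] yaw -0.2
```

```bash
python3 -m creep '[{"linear":[0,0,-2],"yaw":0},{"linear":[0,0,-4],"yaw":0},{"linear":[0,0,-5.3],"yaw":0},{"linear":[0,0,-5.3],"yaw":0}]' >/dev/null
python3 -m creep '[{"linear":[0,0,0],"yaw":0},{"linear":[0,0,0],"yaw":0},{"linear":[0,0,0],"yaw":0},{"linear":[0,0,0],"yaw":0},{"linear":[0,0,0],"yaw":0}]' 1 12 >/dev/null
python3 s.py 109 73.5 97.6 14 109 66.2 95.7 14 109 59.3 92.9 14  109 52.9 89 14 109 47.2 84.2 14 109 42 78.5 14 109 38 71.7 14 109 34 63 14 109 32.5 56 14 109 32 48.3 14
```

```text
t 15.4 tcp [ 675.3 -105.    97.3] rack 108.9 87.9 jaw 14.2 F [1.1 0.7 1. ] gap 13.8 tilt [-0.017  0.001] q [-0.17  0.66  1.55 -0.    0.95 -0.42]
shift cm [-1.39 -0.36  0.03] yaw -0.2
shift cm [-2.1  -0.53 -0.16] yaw -0.2
shift cm [-2.77 -0.7  -0.44] yaw -0.2
shift cm [-3.39 -0.86 -0.83] yaw -0.2
shift cm [-3.94 -0.99 -1.31] yaw -0.2
shift cm [-4.45 -1.12 -1.88] yaw -0.2
shift cm [-4.84 -1.22 -2.56] yaw -0.2
shift cm [-5.23 -1.31 -3.43] yaw -0.2
shift cm [-5.37 -1.35 -4.13] yaw -0.2
shift cm [-5.42 -1.36 -4.9 ] yaw -0.2
```

```bash
python3 -m creep '[{"linear":[-0.7,-0.18,0.05],"yaw":0},{"linear":[-1.39,-0.35,0.03],"yaw":0},{"linear":[-2.1,-0.53,-0.16],"yaw":0},{"linear":[-2.77,-0.7,-0.44],"yaw":0},{"linear":[-3.39,-0.86,-0.83],"yaw":0}]' >/dev/null
python3 s.py 109 47.2 84.2 14 109 42 78.5 14 109 38 71.7 14 109 34.8 64 14 109 32.6 56 14 109 32 48.3 14
```

```text
t 15.9 tcp [ 640.8 -113.8   89. ] rack 109.1 52.3 jaw 14.2 F [2.6 1.4 1.2] gap 13.2 tilt [-0.017  0.001] q [-0.19  0.63  1.63 -0.    0.9  -0.44]
shift cm [-0.49 -0.11 -0.48] yaw -0.2
shift cm [-1.   -0.24 -1.05] yaw -0.2
shift cm [-1.38 -0.34 -1.73] yaw -0.2
shift cm [-1.7  -0.41 -2.5 ] yaw -0.2
shift cm [-1.91 -0.47 -3.3 ] yaw -0.2
shift cm [-1.97 -0.48 -4.07] yaw -0.2
```

```bash
python3 -m creep '[{"linear":[-0.49,-0.11,-0.48],"yaw":0},{"linear":[-1,-0.24,-1.05],"yaw":0},{"linear":[-1.36,-0.33,-1.73],"yaw":0},{"linear":[-1.66,-0.4,-2.5],"yaw":0},{"linear":[-1.85,-0.45,-3.3],"yaw":0}]' >/dev/null
python3 s.py 109 32 48.3 14
python3 -m creep '[{"linear":[0,0,-0.4],"yaw":0},{"linear":[0,0,-0.8],"yaw":0},{"linear":[0,0,-0.8],"yaw":0}]' >/dev/null
python3 s.py 109 32 48.3 14
```

```text
t 16.4 tcp [ 621.6 -118.5   55.1] rack 109.0 32.5 jaw 14.2 F [1.2 0.2 2.8] gap 13.7 tilt [-0.018  0.001] q [-0.21  0.66  1.68 -0.    0.82 -0.45]
shift cm [-0.05 -0.01 -0.68] yaw -0.2
t 16.7 tcp [ 620.7 -118.7   46. ] rack 108.9 31.6 jaw 14.2 F [ 0.1 -2.4 -0.7] gap 13.6 tilt [-0.02   0.001] q [-0.21  0.67  1.69 -0.    0.8  -0.45]
shift cm [0.04 0.   0.23] yaw -0.2
```

```bash
python3 -m creep '[{"linear":[0,0,-0.15],"yaw":0},{"linear":[0,0,-0.3],"yaw":0},{"linear":[0,0,-0.3],"yaw":0}]' >/dev/null
python3 s.py 109 32 48.3 14
```

```text
t 17.0 tcp [ 620.7 -118.7   44.2] rack 109.0 31.6 jaw 14.2 F [-3.   0.2 10.9] gap 14.1 tilt [-0.02   0.001] q [-0.21  0.67  1.69 -0.    0.8  -0.45]
shift cm [0.04 0.01 0.41] yaw -0.2
```

```bash
python3 -m creep '[{"linear":[0,0,-0.15],"yaw":0},{"linear":[0,0,-0.15],"yaw":0}]' >/dev/null
python3 s.py
python3 -m creep '[{"linear":[0,0,0],"yaw":0},{"linear":[0,0,0],"yaw":0},{"linear":[0,0,0],"yaw":0},{"linear":[0,0,0],"yaw":0}]' -0.14 >/dev/null
python3 s.py
python3 -m creep '[{"linear":[0,0,2],"yaw":0},{"linear":[0,0,5],"yaw":0},{"linear":[0,0,9],"yaw":0},{"linear":[0,0,13],"yaw":0},{"linear":[0,-2,15],"yaw":0}]' >/dev/null
python3 -m creep '[{"linear":[0,-4,0],"yaw":0},{"linear":[0,-8.5,0],"yaw":0},{"linear":[0,-13,0],"yaw":0},{"linear":[0,-17,0],"yaw":0},{"linear":[0,-20,0],"yaw":0}]' >/dev/null
python3 -m creep '[{"linear":[0,0,0],"yaw":0},{"linear":[0,0,0],"yaw":0}]' >/dev/null
python3 - <<'E'
from h import *
a,_=snap("top","pics/top6.png"); b,_=snap("side","pics/side6.png")
c=np.hstack([a[110:310,200:400],b[100:300,150:350]])
cv2.imwrite("pics/c6.png",cv2.resize(c,None,fx=2,fy=2,interpolation=2)[:,:,::-1])
import m; m.run("pics/top6.png")
E
python3 s.py
```

```text
t 17.2 tcp [ 620.7 -118.8   44.1] rack 109.1 31.6 jaw 14.2 F [-3.7 -0.7 14.2] gap 13.6 tilt [-0.02   0.001] q [-0.21  0.67  1.69 -0.01  0.8  -0.45]
t 17.6 tcp [ 620.5 -118.6   43.8] rack 108.9 31.4 jaw 14.2 F [ 1.3  0.5 -0.1] gap 42.3 tilt [-0.021  0.001] q [-0.21  0.67  1.69 -0.    0.8  -0.45]
table z -0.8633491381995668
orange 18 [333.3 176.5] med [620.9 -76.5  56.5] ray [620.4 -76.   58. ] rect [620.2 -75.8] [ 4.2 13.3] 17.4
orange 29 [336.3 184.5] med [605.4 -77.7  56.7] ray [604.4 -78.1  58. ] rect [605.5 -78. ] [ 8.8 15. ] 41.4
orange 20 [311. 186.] med [610.1 -32.1  56.6] ray [609.7 -32.   58. ] rect [609.7 -32.1] [ 4.5 13.2] 12.6
orange 27 [313.9 193.8] med [595.4 -33.5  57.2] ray [594.1 -34.4  58. ] rect [594.7 -34.1] [ 8.8 15. ] 41.7
orange 20 [287.8 195.8] med [599.2  12.5  56.7] ray [598.5  12.7  58. ] rect [598.6  12.6] [ 4.2 13.1] 17.5
orange 25 [290.9 203.4] med [584.7  11.   57. ] ray [583.5   9.8  58. ] rect [583.5  10.2] [ 8.6 14.7] 40.9
orange 19 [264.9 205.7] med [587.9  56.5  57.4] ray [587.4  56.5  58. ] rect [587.3  56.6] [ 4.1 12.9] 17.5
orange 22 [267.7 213.2
[... 198 characters left out ...]
ite86 267 [326.4 208.9] med [555.9 -46.8  84.9] ray [555.6 -46.7  86. ] rect [556.1 -46.3] [61.5 13.4] 14.4
white86 259 [302.  219.3] med [545.4  -1.7  84.9] ray [544.7  -1.5  86. ] rect [545.1  -1.5] [61.8 12.9] 14.0
white86 268 [277.6 229.9] med [533.7  42.9  85.1] ray [533.6  42.9  86. ] rect [534.  43.] [61.6 13. ] 14.1
handle 124 [356.4 170.6] med [ 619.9 -116.9   71.6] ray [ 612.3 -111.4   95. ] rect [ 612.3 -111.4] [11.2 36. ] 14.0
bottle 283 [317.1 279.2] med [432.8  -0.8 148.6] ray [432.8  -0.6 150. ] rect [433.2  -0.5] [27.7 27.6] 79.8
t 18.9 tcp [ 621.4 -338.7  196.5] rack 322.6 -21.0 jaw 14.3 F [-0.3  0.7 -0. ] gap 49.7 tilt [-0.018  0.001] q [-0.51  0.58  1.44 -0.01  1.14 -0.76]
```

View pics/c6.png

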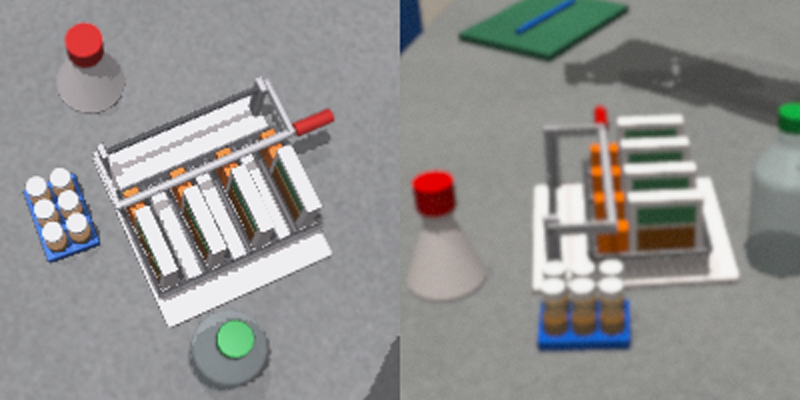

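The bar is shut level across the four orange ends and the gripper is clear. I'll compare the bystanders with the first picture and then hand in.

```bash
python3 - <<'E'
from h import *
a=cv2.imread("pics/top0.png");b=cv2.imread("pics/top6.png")
for n,(x,y,w,h) in dict(flask=(225,120,40,48),vials=(210,192,40,50)).items():
    print(n,cv2.phaseCorrelate(*[cv2.cvtColor(i[y:y+h,x:x+w],6).astype(np.float32) for i in(a,b)]))
print(arm.sign_off())
E
```

```text
flask ((-0.023198722850743536, 0.028758308686970935), 1.0011596438785395)
vials ((-0.0531742138391742, 0.0010038811166133144), 0.9970990753173828)
the job is handed in; nothing more can be done
None
```

The job is done and handed in at about 19 s of the 72 s allowed; the sign-off gives no verdict. I swung the bar back to about 1.7 rad and lifted the backwards cassette out of slot 4. I turned it end for end, set it back in the slot, swung the bar shut and let go.

- **Cassette:** it pressed on the rack floor with 17 N. Its top is level with the other three, and all four orange ends are under the bar. The other three tops are within 0.2 mm of where they started.
- **Bar:** it met its stop with 11 to 14 N of push. The handle's centre measures about 67 to 68 mm above the bench, against 67 mm when fully shut.
- **Bystanders:** the flask and vial block shifted by no more than 0.05 pixel between the first and last pictures, and the bottle's cap is in the same place.
- **Small disagreements:** the gripper put slot 4 about 1 mm further along the row than the top camera did. The tool also tilted about 0.02 rad after the turns, but neither stopped the cassette seating. No check failed.

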